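# Turn the reversed slide caddy round in its dock

### The arm

A 6-joint arm with a two-finger parallel gripper is mounted at the origin on the work surface. World frame = base frame: x ahead of the robot, y to its left, z up, the work surface at z = 0. Lengths are in m, angles in rad, forces in N, time in s.
With the tool pointing down it reaches from about 0.275 to 0.825 m from the base axis. Payload 5.2 kg.
Tool frame: the origin (TCP) lies at the very end of the fingers, on their centre line; the grasp point (between the pads) lies 19 mm behind it (manip.grip_depth is the z of the grasp point in the tool frame, in m); z points along the fingers, y is the line along which they close (so a half turn about z gives the same grasp; the last joint's range is limited). The gripper opens to 93 mm and grips with 3 to 60 N. Pads are 15 mm wide; open, the fingers measure 128 mm over their backs; the gripper's body (75 mm by 188 mm) begins 65 mm behind the grasp point.
Start: joints at [0.996, 0.259, 1.535, -0, 1.348, -0.203], TCP at [0.2, 0.512, 0.219] pointing down, gripper open.
Joint ranges: [-3.14, 3.14], [-0.91, 2.08], [0.19, 2.58], [-1.22, 4.36], [0.22, 2.71], [-3.12, 3.12]. Speed limits (rad/s): [2.57, 2.57, 3.14, 3.14, 3.14, 3.14].

### API

Orientations are given as a unit quaternion [w, x, y, z].
In Python, from bench import manip, camera, finish_job gives the robot as it stands.
- The arm moves only by the tool servo_tool, never from a script. Its argument "series" is a list of rows, each a list of 3 entries, a list of its own where there are three numbers: the opening, from -1 (shut) to 1 (fully open), then the shift along the world's x, y, z in mm, then the turn, a rotation vector about the world's x, y, z in rad. A call has 1 to 8 rows; each row shifts and turns the commanded pose from where the row before left it; what a row does not reach is not made up. A row lasts 1/12 s, in which the tool goes at most 41.7 mm and 7.16 degrees, less where a joint would pass 70% of its speed; a pose out of reach is approached as far as the arm can. A call is refused whole if a number of a shift passes 41.7 or a number of a turn 0.125, either way. A call with a gripper value outside its range is refused whole. The fingers move at their own pace and stop on an object; "grip_force" is the grip in N (left out, the last holds). Time passes only in rows, so rows that do not move let the fingers close. It gives the time, the measured TCP pose, the force and the opening at its end, in the units of the state.
- manip.state(): the state, without advancing time (a new reading comes with each control period).
- camera(name): name is "side" or "top"; returns a dict with "pixels" (384x512x3 uint8, red, green, blue), "z_map" (384x512 float32, m along the optical axis (not along the pixel's ray), 0 where there is no reading), "vertical_fov" (degrees; the focal length in pixels is half the picture's height over the tangent of half this angle, whatever the lens; pixels are square), "cx", "cy" (the principal point, pixels), "distortion" ([k1, k2, p1, p2, k3] as OpenCV has them; the pictures are not rectified), "R" (3x3) and "t" (3): a world point X has camera coordinates R X + t. Camera axes: x right, y down, z forward; pixel columns grow to the right and rows downward; lengths in m; the calibration is good to about 2 mm. A picture is of the moment at which its call begins.
- finish_job(): hands the job in, once; it reports no verdict.
The state is a dict: "clock": time; "joint_pos": joint angles; "qd": joint speeds; "joint_torque": joint torques, N m; "ee_pos": TCP position; "tcp_rot": TCP orientation; "wrist_force": force on the tool from outside, world axes, zero at the start; "ft_torque": the same for the moment, N m; "grip_width": finger opening in m.
Only numpy, scipy, OpenCV 4.12 (cv2) and the standard library are available. Lean on these libraries where they do the work, as an engineer would, in place of code of your own. Each camera call takes 0.05 s, during which the arm holds its last target. There are 200 camera calls.

### The job

One of the two slide caddies on the microscope bench has been put into its dock the wrong way round: its blue end is at the plain end of the dock. Lift that caddy clear of its dock by the black handle, turn it half a turn, lower it back fully home so that its blue end is next to the dock's blue end, and let go. Keep it upright, do not drop it, and leave the other caddy, which is already right, where it is.

Things in the scene. Friction and masses are not known exactly. Their poses are not given: they have to be found in the camera images.
- caddy: The reversed slide caddy, 0.3 kg: white tray 104 (x) by 72 (y) by 32 mm high; its +x end is a blue block 14 mm thick, 38 mm high. Black handle: a bar over the middle, 80 mm long (x), 20 mm thick (y), 56 to 88 mm above the origin, open space under it (slide tops at 30 mm); grip across its 20 mm from above. Origin: centre of the underside; z up.
- caddy_mark (a point): Centre of the top of that caddy's blue end block: at (45, 0, 38) mm in the caddy's frame.
- dock: Fixed grey box holding that caddy, 140 (x) by 108 mm, rim 38 mm high, blue block 24 mm thick outside its +x end. Cavity 112 by 80 mm (4 mm play a side), from 24 mm up widening to 128 by 96 mm at the rim. Origin: cavity centre, on the bench; z up. Floor 6 mm: a seated caddy's origin is 6 mm above it. Caddy x starts opposite to dock x; must end the same way.
- other_caddy: An identical caddy, already the right way round in a second identical dock; not to be moved. Same frame as the first.
Mind the look-alikes: they are no part of the job. What is shaped like the dock but pink or yellow is not meant.

How it is judged:
By the outcome, as a careful person would: the job done as asked, in the order asked, and still so for the second after the job is handed in, with the robot touching nothing.
It also fails if it takes over 42 s, if anything falls off the work surface, if the arm or the gripper's body presses on something with over 40 N, if the wrist force passes 120 N, or if a joint passes its speed limit or range.

## Working session

There is one attempt and no reset: what is moved stays moved. The work goes in short steps, Python scripts to look and compute and a tool call to move; the robot and the scene stay as the last step left them, time stands still between calls to the robot, and variables do not carry over. Pictures are saved under pics/ and viewed, on a budget of 10 in all, crops included, one or two more only if the job needs it, and the job is handed in when it is done.

Besides the shell and the picture viewer there is one more tool, called after "Emit:" as name([rows], argument=value, ...), one row to a line, values as JSON. servo_tool: Moves the arm, as the interface text tells. Its arguments: {"type":"object","properties":{"series":{"type":"array"},"grip_force":{"type":"number"}},"required":["series"]}

```bash
mkdir -p pics
cat > h.py <<'E'
from bench import manip, camera, finish_job
import numpy as np, cv2
def cloud(c):
    h,w=c["z_map"].shape; f=h/2/np.tan(np.radians(c["vertical_fov"])/2)
    K=np.array([[f,0,c["cx"]],[0,f,c["cy"]],[0,0,1]])
    u,v=np.meshgrid(np.arange(w),np.arange(h))
    p=cv2.undistortPoints(np.stack([u,v],-1).reshape(-1,1,2).astype(np.float64),K,np.array(c["distortion"],float)).reshape(h,w,2)
    z=c["z_map"]; P=np.dstack([p[...,0]*z,p[...,1]*z,z]).astype(float)
    W=(P-np.array(c["t"]))@np.array(c["R"]); W[z==0]=np.nan
    return W
def save(c,n): cv2.imwrite("pics/"+n,c["pixels"][...,::-1])
E
python3 - <<'E'
from h import *
a=camera("top");b=camera("side")
cv2.imwrite("pics/a.png",cv2.resize(np.vstack([a["pixels"],b["pixels"]])[...,::-1],(450,600) if 0 else (400,600)))
save(a,"top1.png");save(b,"side1.png")
np.savez("d.npz",Wa=cloud(a),Wb=cloud(b),a=a["pixels"],b=b["pixels"])
for c in(a,b):print(np.round(-np.array(c["R"]).T@c["t"],3),c["vertical_fov"])
print(manip.state())
E
```

```text
[ 0.38  -0.153  1.21 ] 50.268226825202966
[ 0.054 -1.092  0.755] 47.08499137979409
{'clock': 0.1, 'joint_pos': array([ 9.96161350e-01,  2.59271647e-01,  1.53596743e+00,  8.51955219e-07,
        1.34801378e+00, -2.02819684e-01]), 'qd': array([ 0.00064335, -0.00134702, -0.00129492, -0.00115159,  0.0005197 ,
       -0.00084531]), 'joint_torque': array([ 1.23788890e-03, -4.38209081e+01, -2.84644496e+01,  7.21898535e-02,
        3.62860167e-02, -3.70294941e-06]), 'ee_pos': array([0.19953203, 0.51199833, 0.21790252]), 'tcp_rot': array([-3.15002582e-04,  1.84838646e-01,  9.82768531e-01, -7.68013452e-04]), 'wrist_force': array([ 0.26513679, -0.27533147, -0.01676283]), 'ft_torque': array([0.04720016, 0.02246128, 0.04623261]), 'grip_width': 0.09287239206998019}
```

View pics/top1.png

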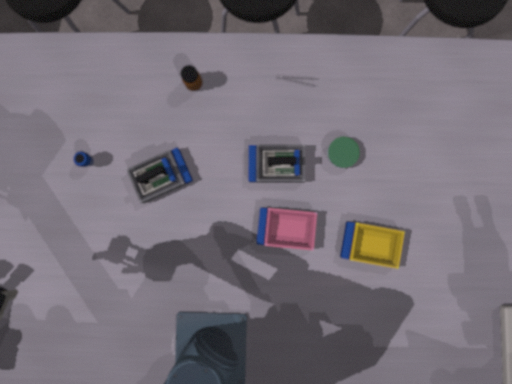

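View pics/side1.png

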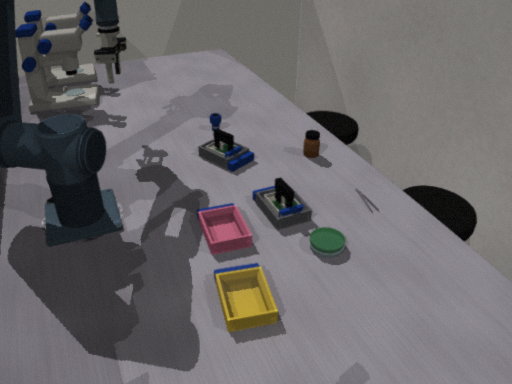

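The grey docks are at about (160,175) and (278,163) in the top view. I'll zoom in to see which one holds the reversed caddy.

Run:
```python
from h import *
d=np.load("d.npz");a=d["a"];b=d["b"]
r=lambda x:cv2.resize(x,(400,300),interpolation=cv2.INTER_CUBIC)
g=lambda x:np.clip(x.astype(float)*1.3,0,255).astype(np.uint8)
im=np.vstack([np.hstack([r(a[136:211,115:215]),r(a[126:201,232:332])]),np.hstack([r(b[115:190,180:280]),r(b[165:240,235:335])])])
cv2.imwrite("pics/crop.png",g(im)[...,::-1])
W=d["Wa"]
for n,(u,v) in dict(L=(160,175),Lb=(182,165),R=(278,163),Rb=(252,163),pink=(290,228)).items(): print(n,W[v,u].round(3))
# black handle of right: dark pix with z 0.08..0.1
for nm,(u0,u1,v0,v1) in dict(L=(115,215,136,211),R=(232,332,126,201)).items():
    w=W[v0:v1,u0:u1]; m=(w[...,2]>.08)&(w[...,2]<.11); q=w[m]
    print(nm,m.sum(),q.mean(0).round(4),q.min(0).round(3),q.max(0).round(3))
    if m.sum()>5: print(cv2.minAreaRect((q[:,:2]*1000).astype(np.float32)))
    hsv=cv2.cvtColor(a[v0:v1,u0:u1],cv2.COLOR_RGB2HSV); bl=(hsv[...,0]>100)&(hsv[...,0]<130)&(hsv[...,1]>150)
    n,lab,st,ce=cv2.connectedComponentsWithStats(bl.astype(np.uint8))
    for i in range(1,n):
        if st[i,4]>15:
            q=w[lab==i]; print(' blue',st[i],np.nanmedian(q,0).round(4),cv2.minAreaRect((q[:,:2]*1000).astype(np.float32)))
```

```text
L [0.502 0.165 0.01 ]
Lb [0.53  0.096 0.029]
R [ 0.534 -0.183  0.091]
Rb [ 0.54  -0.109  0.029]
pink [ 0.354 -0.224  0.009]
L 224 [0.4965 0.1718 0.0925] [0.473 0.135 0.081] [0.521 0.21  0.1  ]
((496.71368408203125, 173.25326538085938), (21.671785354614258, 79.6208724975586), 24.11964225769043)
 blue [ 57  13  20  34 243] [0.5303 0.0982 0.029 ] ((529.7073364257812, 98.86544036865234), (102.91018676757812, 20.722070693969727), 25.547155380249023)
 blue [ 47  22  13  23 134] [0.5164 0.1337 0.0424] ((514.9776611328125, 136.5841064453125), (68.50809478759766, 20.732906341552734), 24.560688018798828)
R 212 [ 0.5419 -0.1908  0.0928] [ 0.531 -0.229  0.081] [ 0.554 -0.152  0.099]
((542.601318359375, -190.50350952148438), (20.408288955688477, 77.36752319335938), 3.1173386573791504)
 blue [ 17  20   7  35 189] [ 0.5376 -0.1085  0.0295] ((540.6661987304688, -108.52566528320312), (100.04149627685547, 17.664628982543945), 1.3225386142730713)
 blue [62 24  6 25 98] [ 0.5388 -0.2381  0.0428] ((544.2763671875, -236.38018798828125), (69.89207458496094, 19.55035400390625), 1.484470009803772)
```

View pics/crop.png

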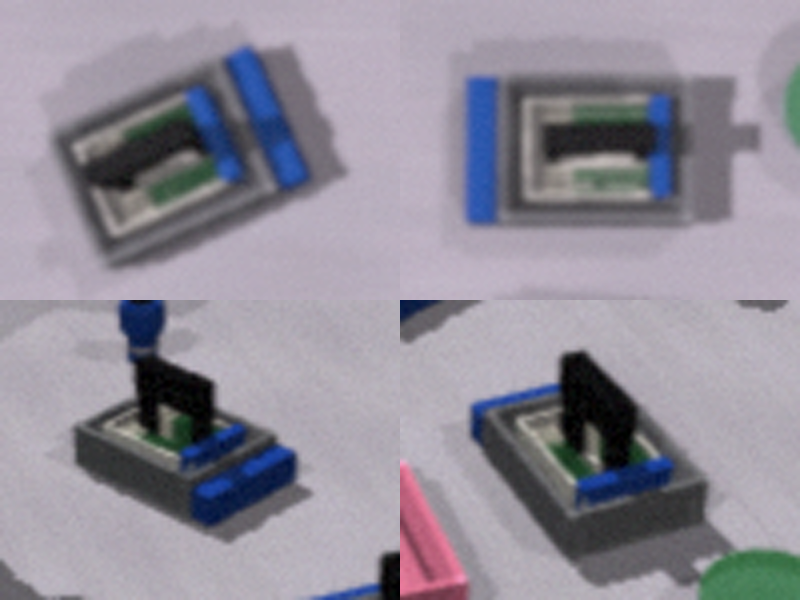

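Top view: the right dock at (278,163) has its blue block on the left (252,163), and its caddy's blue end is on the right, so that caddy is reversed. The left one is correct. Measurements:
- **Handle centre:** about (0.5426, -0.1905), top at z = 0.094, which matches 6 + 88 mm.
- **Dock centre from its blue block:** the same point within 1 mm.
- **Dock yaw:** about 91.3°.

Now I'll move above it while turning the tool's y axis from 68.7° to 1.3°.

Emit:
servo_tool([
  [1,[15.6,-32,0],[0,0,-0.118]],
  [1,[15.6,-32,0],[0,0,-0.118]],
  [1,[15.6,-32,0],[0,0,-0.118]],
  [1,[15.6,-32,0],[0,0,-0.118]],
  [1,[15.6,-32,0],[0,0,-0.118]],
  [1,[15.6,-32,0],[0,0,-0.118]],
  [1,[15.6,-32,0],[0,0,-0.118]],
  [1,[15.6,-32,0],[0,0,-0.118]],
])

```text
clock: 0.77
ee_pos: [0.3246, 0.2548, 0.2185]
tcp_rot: [-0.0, 0.614, 0.79, -0.0]
wrist_force: [0.6, -0.2, 0.3]
grip_width: 0.0931
```

Emit:
servo_tool([
  [1,[15.6,-32,0],[0,0,-0.118]],
  [1,[15.6,-32,0],[0,0,-0.118]],
  [1,[15.6,-32,0],[0,0,0]],
  [1,[15.6,-32,0],[0,0,0]],
  [1,[15.6,-32,0],[0,0,0]],
  [1,[15.6,-32,0],[0,0,0]],
  [1,[15.6,-32,0],[0,0,0]],
  [1,[15.6,-32,0],[0,0,0]],
])

```text
clock: 1.43
ee_pos: [0.4496, -0.0013, 0.2185]
tcp_rot: [-0.0, 0.701, 0.714, -0.0]
wrist_force: [0.6, 0.6, 1.0]
grip_width: 0.093
```

Emit:
servo_tool([
  [1,[15.6,-32,0],[0,0,0]],
  [1,[15.6,-32,0],[0,0,0]],
  [1,[15.6,-32,0],[0,0,0]],
  [1,[15.6,-32,0],[0,0,0]],
  [1,[15.6,-32,0],[0,0,0]],
  [1,[15,-30,0],[0,0,0]],
  [1,[0,0,0],[0,0,0]],
  [1,[0,0,0],[0,0,0]],
])

```text
clock: 2.1
ee_pos: [0.5423, -0.1909, 0.2174]
tcp_rot: [-0.001, 0.701, 0.713, -0.0]
wrist_force: [0.2, 1.0, -0.6]
grip_width: 0.0927
```

Run:
```python
from h import *
from scipy.spatial.transform import Rotation as R
s=manip.state();q=s["tcp_rot"];M=R.from_quat(np.r_[q[1:],q[0]]).as_matrix()
print(s["ee_pos"].round(4),s["joint_pos"].round(3),np.degrees(np.arctan2(M[1,1],M[0,1])),M[:,2].round(3))
```

```text
[ 0.5423 -0.1909  0.2174] [-0.532  0.305  1.474  0.     1.364 -0.549] 0.9433412970790934 [-0.002  0.001 -1.   ]
```

The tool is above the handle and joint 6 has room for the half turn. Next I'll descend 155 mm and grip.

Emit:
servo_tool([
  [1,[0,0,-25],[0,0,0.006]],
  [1,[0,0,-25],[0,0,0]],
  [1,[0,0,-25],[0,0,0]],
  [1,[0,0,-25],[0,0,0]],
  [1,[0,0,-20],[0,0,0]],
  [1,[0,0,-20],[0,0,0]],
  [1,[0,0,-15],[0,0,0]],
  [1,[0,0,0],[0,0,0]],
])

```text
clock: 2.77
ee_pos: [0.5395, -0.1865, 0.0605]
tcp_rot: [-0.004, 0.698, 0.716, -0.001]
wrist_force: [-0.7, 0.6, -0.2]
grip_width: 0.0932
```

Emit:
servo_tool([
  [-0.2,[0,0,0],[0,0,0]],
  [-0.4,[0,0,0],[0,0,0]],
  [-0.5,[0,0,0],[0,0,0]],
  [-0.6,[0,0,0],[0,0,0]],
  [-0.7,[0,0,0],[0,0,0]],
  [-1,[0,0,0],[0,0,0]],
  [-1,[0,0,0],[0,0,0]],
  [-1,[0,0,0],[0,0,0]],
], grip_force=35)

```text
clock: 3.43
ee_pos: [0.5424, -0.1897, 0.0638]
tcp_rot: [0.0, 0.698, 0.716, 0.0]
wrist_force: [0.1, 0.2, 0.6]
grip_width: 0.0442
```

Emit:
servo_tool([
  [-1,[0,0,0],[0,0,0]],
  [-1,[0,0,0],[0,0,0]],
  [-1,[0,0,0],[0,0,0]],
  [-1,[0,0,0],[0,0,0]],
])

```text
clock: 3.77
ee_pos: [0.5428, -0.1896, 0.0637]
tcp_rot: [0.0, 0.698, 0.716, 0.0]
wrist_force: [1.0, 0.7, -1.3]
grip_width: 0.0199
```

Emit:
servo_tool([
  [-1,[0,0,0],[0,0,0]],
  [-1,[0,0,0],[0,0,0]],
  [-1,[0,0,5],[0,0,0]],
  [-1,[0,0,8],[0,0,0]],
  [-1,[0,0,10],[0,0,0]],
  [-1,[0,0,10],[0,0,0]],
  [-1,[0,0,10],[0,0,0]],
  [-1,[0,0,10],[0,0,0]],
])

```text
clock: 4.43
ee_pos: [0.5426, -0.1897, 0.1182]
tcp_rot: [0.001, 0.698, 0.716, 0.0]
wrist_force: [0.6, -0.5, -3.0]
grip_width: 0.0198
```

Emit:
servo_tool([
  [-1,[0,0,10],[0,0,0]],
  [-1,[0,0,10],[0,0,0]],
  [-1,[0,0,10],[0,0,0]],
  [-1,[0,0,10],[0,0,0]],
  [-1,[0,0,7],[0,0,0]],
  [-1,[0,0,0],[0,0,0]],
  [-1,[0,0,0],[0,0,0]],
  [-1,[0,0,0],[0,0,0]],
])

```text
clock: 5.1
ee_pos: [0.542, -0.1894, 0.1631]
tcp_rot: [-0.0, 0.698, 0.716, -0.0]
wrist_force: [-0.8, 0.3, -3.4]
grip_width: 0.02
```

Run:
```python
from h import *
a=camera("top");b=camera("side")
im=np.hstack([cv2.resize(x,(400,300),interpolation=cv2.INTER_CUBIC) for x in (a["pixels"][111:216,212:352],b["pixels"][105:240,220:400])])
cv2.imwrite("pics/lift.png",im[...,::-1])
print(manip.state()["ee_pos"],manip.state()["wrist_force"])
W=cloud(a)[120:205,225:335]; m=(abs(W[...,2]-.038)<.006); q=W[m]; print(m.sum(),q.mean(0),cv2.minAreaRect((q[:,:2]*1000).astype(np.float32)))
```

```text
[ 0.54194547 -0.18929887  0.16283441] [ 0.07426985  0.49194913 -2.46100586]
248 [ 0.53333853 -0.15542552  0.03598437] ((544.1201782226562, -221.91799926757812), (110.2753677368164, 250.4713897705078), 2.0065572261810303)
```

View pics/lift.png

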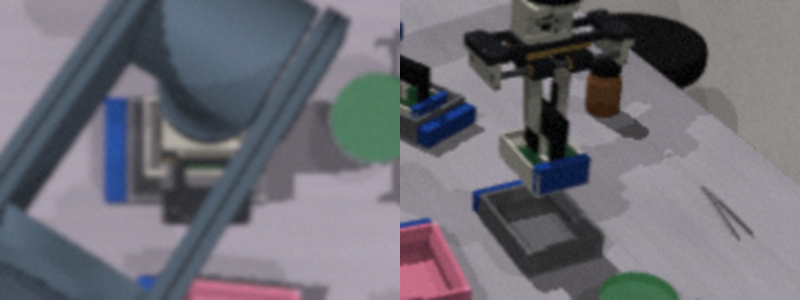

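The caddy is clear of the dock and hanging level; in the side crop the blue end is at about (560,172), above the empty dock. Now the half turn.

Emit:
servo_tool([
  [-1,[0,0,0],[0,0,-0.06]],
  [-1,[0,0,0],[0,0,-0.12]],
  [-1,[0,0,0],[0,0,-0.12]],
  [-1,[0,0,0],[0,0,-0.12]],
  [-1,[0,0,0],[0,0,-0.12]],
  [-1,[0,0,0],[0,0,-0.12]],
  [-1,[0,0,0],[0,0,-0.12]],
  [-1,[0,0,0],[0,0,-0.12]],
])

```text
clock: 5.87
ee_pos: [0.5421, -0.1894, 0.1629]
tcp_rot: [-0.001, 0.941, 0.338, -0.0]
wrist_force: [-0.1, -0.1, -1.9]
grip_width: 0.0196
```

Emit:
servo_tool([
  [-1,[0,0,0],[0,0,-0.12]],
  [-1,[0,0,0],[0,0,-0.12]],
  [-1,[0,0,0],[0,0,-0.12]],
  [-1,[0,0,0],[0,0,-0.12]],
  [-1,[0,0,0],[0,0,-0.12]],
  [-1,[0,0,0],[0,0,-0.12]],
  [-1,[0,0,0],[0,0,-0.12]],
  [-1,[0,0,0],[0,0,-0.12]],
])

```text
clock: 6.53
ee_pos: [0.5421, -0.1894, 0.1629]
tcp_rot: [-0.0, 0.991, -0.135, -0.001]
wrist_force: [-0.2, 0.4, -1.7]
grip_width: 0.0199
```

Emit:
servo_tool([
  [-1,[0,0,0],[0,0,-0.12]],
  [-1,[0,0,0],[0,0,-0.12]],
  [-1,[0,0,0],[0,0,-0.12]],
  [-1,[0,0,0],[0,0,-0.12]],
  [-1,[0,0,0],[0,0,-0.12]],
  [-1,[0,0,0],[0,0,-0.12]],
  [-1,[0,0,0],[0,0,-0.12]],
  [-1,[0,0,0],[0,0,-0.12]],
])

```text
clock: 7.2
ee_pos: [0.5421, -0.1894, 0.1629]
tcp_rot: [0.0, 0.817, -0.577, -0.001]
wrist_force: [-0.3, 0.1, -2.1]
grip_width: 0.0194
```

Emit:
servo_tool([
  [-1,[0,0,0],[0,0,-0.12]],
  [-1,[0,0,0],[0,0,-0.12]],
  [-1,[0,0,0],[0,0,-0.082]],
  [-1,[0,0,0],[0,0,0]],
  [-1,[0,0,0],[0,0,0]],
  [-1,[0,0,0],[0,0,0]],
])

```text
clock: 7.7
ee_pos: [0.5423, -0.1895, 0.1633]
tcp_rot: [0.0, 0.717, -0.697, -0.0]
wrist_force: [-0.2, 0.3, -3.4]
grip_width: 0.0192
```

Run:
```python
from h import *
from scipy.spatial.transform import Rotation as R
s=manip.state();q=s["tcp_rot"];M=R.from_quat(np.r_[q[1:],q[0]]).as_matrix()
print(s["ee_pos"].round(4),s["joint_pos"].round(3),np.degrees(np.arctan2(M[1,1],M[0,1])),M[:,2].round(3))
a=camera("top");b=camera("side")
im=np.hstack([cv2.resize(x,(400,300),interpolation=cv2.INTER_CUBIC) for x in (a["pixels"][111:216,212:352],b["pixels"][105:240,220:400])])
cv2.imwrite("pics/turn.png",im[...,::-1])
for n,c in (("top",a),("side",b)):
    W=cloud(c); hsv=cv2.cvtColor(c["pixels"],cv2.COLOR_RGB2HSV); ctr=np.array([.5425,-.1905])
    near=np.linalg.norm(W[...,:2]-ctr,axis=-1)<.12
    blue=(hsv[...,0]>100)&(hsv[...,0]<130)&(hsv[...,1]>130)
    for nm,m in dict(rim=near&(abs(W[...,2]-.038)<.004)&~blue, cad=near&(W[...,2]>.1)&(W[...,2]<.15)&(hsv[...,2]>90)&~blue, cadblue=near&blue&(W[...,2]>.09),dblue=near&blue&(W[...,2]<.05)).items():
        q=W[m]
        if len(q)>8: print(n,nm,len(q),np.percentile(q,[2,50,98],axis=0).round(4).tolist(),cv2.minAreaRect((q[:,:2]*1000).astype(np.float32)))
```

```text
[ 0.5423 -0.1895  0.1633] [-0.53   0.344  1.556 -0.     1.242  2.584] -178.44611629890068 [-0.001  0.    -1.   ]
top rim 179 [[0.4879, -0.2595, 0.0342], [0.5218, -0.1266, 0.0374], [0.5955, -0.1194, 0.0416]] ((542.514892578125, -189.48770141601562), (108.13121795654297, 138.83602905273438), 0.9953640699386597)
top cad 98 [[0.5039, -0.2133, 0.1075], [0.5108, -0.1887, 0.1248], [0.5733, -0.137, 0.1442]] ((539.7490844726562, -174.92416381835938), (70.477294921875, 78.09688568115234), 1.6776485443115234)
top cadblue 149 [[0.5066, -0.1498, 0.1104], [0.5364, -0.1422, 0.1434], [0.5708, -0.1357, 0.1929]] ((538.7078247070312, -142.84063720703125), (68.83464813232422, 13.196836471557617), 1.3011747598648071)
top dblue 243 [[0.4931, -0.1182, 0.0245], [0.5407, -0.1088, 0.0291], [0.59, -0.099, 0.0338]] ((542.4024658203125, -108.54895782470703), (103.91960906982422, 17.73674964904785), 1.4997292757034302)
side rim 291 [[0.4892, -0.2618, 0.0343], [0.5338, -0.2123, 0.037], [0.5976, -0.122, 0.0403]] ((543.7672729492188, -190.3743133544922), (111.20415496826172, 145.6134490966797), 1.2529963254928589)
side cad 535 [[0.5047, -0.2416, 0.107], [0.5207, -0.2289, 0.1263], [0.5779, -0.1376, 0.1393]] ((541.5699462890625, -187.84085083007812), (75.04280090332031, 111.64026641845703), 1.1937003135681152)
side cadblue 81 [[0.5057, -0.2336, 0.1325], [0.5266, -0.1513, 0.1438], [0.5549, -0.1403, 0.4833]] ((523.5919189453125, -190.73130798339844), (61.05328369140625, 101.10861206054688), 22.838499069213867)
side dblue 54 [[0.4872, -0.1229, 0.0103], [0.5075, -0.1067, 0.0292], [0.5568, -0.1005, 0.0332]] ((520.825439453125, -105.79672241210938), (72.30195617675781, 19.479248046875), 13.93397331237793)
```

View pics/turn.png

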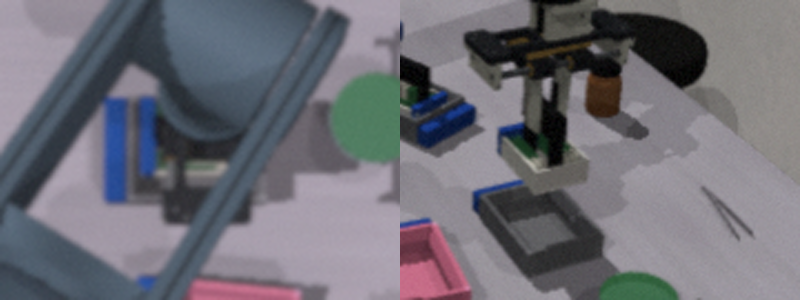

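The blue end now faces the dock's blue block: top crop (148,135) next to (115,150). The caddy centre reads about (0.541, -0.188) and the dock's about (0.543, -0.190). I'll shift by (+2, -2) mm and lower.

Emit:
servo_tool([
  [-1,[2,-2,0],[0,0,-0.004]],
  [-1,[0,0,-10],[0,0,0]],
  [-1,[0,0,-12],[0,0,0]],
  [-1,[0,0,-12],[0,0,0]],
  [-1,[0,0,-12],[0,0,0]],
  [-1,[0,0,-10],[0,0,0]],
  [-1,[0,0,-6],[0,0,0]],
  [-1,[0,0,0],[0,0,0]],
])

```text
clock: 8.47
ee_pos: [0.5434, -0.191, 0.0997]
tcp_rot: [0.0, 0.714, -0.7, -0.002]
wrist_force: [0.4, 0.9, -3.5]
grip_width: 0.0201
```

Emit:
servo_tool([
  [-1,[0,0,-5],[0,0,0]],
  [-1,[0,0,-5],[0,0,0]],
  [-1,[0,0,-5],[0,0,0]],
  [-1,[0,0,-5],[0,0,0]],
  [-1,[0,0,-4],[0,0,0]],
  [-1,[0,0,-3],[0,0,0]],
  [-1,[0,0,0],[0,0,0]],
  [-1,[0,0,0],[0,0,0]],
])

```text
clock: 9.13
ee_pos: [0.5443, -0.1915, 0.0745]
tcp_rot: [0.0, 0.714, -0.7, -0.0]
wrist_force: [0.2, -0.3, -1.2]
grip_width: 0.0198
```

Emit:
servo_tool([
  [-1,[0,0,-3],[0,0,0]],
  [-1,[0,0,-3],[0,0,0]],
  [-1,[0,0,-2],[0,0,0]],
  [-1,[0,0,-1],[0,0,0]],
  [-1,[0,0,-1],[0,0,0]],
  [-1,[0,0,0],[0,0,0]],
  [-1,[0,0,0],[0,0,0]],
])

```text
clock: 9.72
ee_pos: [0.5444, -0.1916, 0.0647]
tcp_rot: [-0.0, 0.714, -0.7, 0.0]
wrist_force: [-0.1, -0.7, -2.3]
grip_width: 0.0202
```

Emit:
servo_tool([
  [-1,[0,0,-0.5],[0,0,0]],
  [-1,[0,0,-0.5],[0,0,0]],
  [-1,[0,0,-0.5],[0,0,0]],
  [-1,[0,0,0],[0,0,0]],
  [-1,[0,0,0],[0,0,0]],
])

```text
clock: 10.13
ee_pos: [0.5445, -0.1916, 0.0634]
tcp_rot: [-0.0, 0.714, -0.7, 0.0]
wrist_force: [-0.3, -0.1, 0.6]
grip_width: 0.0194
```

At TCP z = 0.0634 (it was 0.0637 when gripped) the weight has come off the wrist, so the caddy is home. I'll open and retreat upward.

Emit:
servo_tool([
  [-0.5,[0,0,0],[0,0,0]],
  [-0.4,[0,0,0],[0,0,0]],
  [-0.2,[0,0,0],[0,0,0]],
  [0,[0,0,0],[0,0,0]],
  [0.2,[0,0,0],[0,0,0]],
  [0.2,[0,0,0],[0,0,0]],
  [0.2,[0,0,0],[0,0,0]],
  [0.2,[0,0,0],[0,0,0]],
])

```text
clock: 10.8
ee_pos: [0.5444, -0.1916, 0.0631]
tcp_rot: [-0.0, 0.714, -0.7, -0.0]
wrist_force: [0.5, 0.4, -0.7]
grip_width: 0.0555
```

Emit:
servo_tool([
  [0.2,[0,0,10],[0,0,0]],
  [0.2,[0,0,15],[0,0,0]],
  [0.2,[0,0,20],[0,0,0]],
  [0.2,[0,0,25],[0,0,0]],
  [0.2,[0,0,25],[0,0,0]],
  [0.2,[0,0,25],[0,0,0]],
  [0.2,[0,0,20],[0,0,0]],
  [0.2,[-30,25,0],[0,0,0]],
])

```text
clock: 11.47
ee_pos: [0.5207, -0.1718, 0.2089]
tcp_rot: [-0.002, 0.714, -0.7, 0.007]
wrist_force: [0.4, -1.1, 0.7]
grip_width: 0.0555
```

Emit:
servo_tool([
  [0.2,[-25,30,0],[0,0,0]],
  [0.2,[-25,30,0],[0,0,0]],
  [0.2,[-25,30,0],[0,0,0]],
  [0.2,[-25,30,0],[0,0,0]],
  [0.2,[-25,30,0],[0,0,0]],
  [0.2,[-20,30,0],[0,0,0]],
  [0.2,[0,0,0],[0,0,0]],
  [0.2,[0,0,0],[0,0,0]],
])

```text
clock: 12.13
ee_pos: [0.3688, 0.0144, 0.2041]
tcp_rot: [-0.001, 0.715, -0.699, 0.001]
wrist_force: [1.2, -0.6, 0.4]
grip_width: 0.0559
```

Run:
```python
from h import *
a=camera("top");b=camera("side");p=a["pixels"];W=cloud(a)
r=lambda x:cv2.resize(x,(400,300),interpolation=cv2.INTER_CUBIC)
cv2.imwrite("pics/end.png",np.hstack([r(p[126:201,232:332]),r(b["pixels"][105:240,220:400])])[...,::-1])
for nm,(u0,u1,v0,v1) in dict(L=(115,215,136,211),R=(232,332,126,201)).items():
    w=W[v0:v1,u0:u1]; m=(w[...,2]>.08)&(w[...,2]<.11); q=w[m]
    print(nm,m.sum(),np.median(q,0).round(4),cv2.minAreaRect((q[:,:2]*1000).astype(np.float32)))
    hsv=cv2.cvtColor(p[v0:v1,u0:u1],cv2.COLOR_RGB2HSV); bl=(hsv[...,0]>100)&(hsv[...,0]<130)&(hsv[...,1]>150)
    n,lab,st,ce=cv2.connectedComponentsWithStats(bl.astype(np.uint8))
    for i in range(1,n):
        if st[i,4]>15:
            q=w[lab==i]; print(' blue',np.nanmedian(q,0).round(4),cv2.minAreaRect((q[:,:2]*1000).astype(np.float32)))
print(manip.state()["clock"],manip.state()["ee_pos"])
```

```text
L 231 [0.4956 0.1712 0.0926] ((496.54046630859375, 173.27297973632812), (20.572961807250977, 80.58204650878906), 26.44707489013672)
 blue [0.533  0.0992 0.0291] ((509.6999206542969, 79.58406066894531), (155.0127410888672, 36.94425964355469), 39.64598846435547)
 blue [0.5164 0.1332 0.0427] ((516.04541015625, 134.20042419433594), (67.99556732177734, 17.340024948120117), 26.25769805908203)
R 230 [ 0.543  -0.1878  0.0924] ((543.6880493164062, -187.87835693359375), (20.44866371154785, 77.14686584472656), 1.2644017934799194)
 blue [ 0.5379 -0.1084  0.029 ] ((540.8435668945312, -108.48580932617188), (16.185232162475586, 100.97290802001953), 88.89249420166016)
 blue [ 0.5415 -0.1438  0.0429] ((542.4891357421875, -144.9296417236328), (70.31227111816406, 14.28862190246582), 1.4904593229293823)
12.2333 [0.3703923  0.01288353 0.20399324]
```

View pics/end.png

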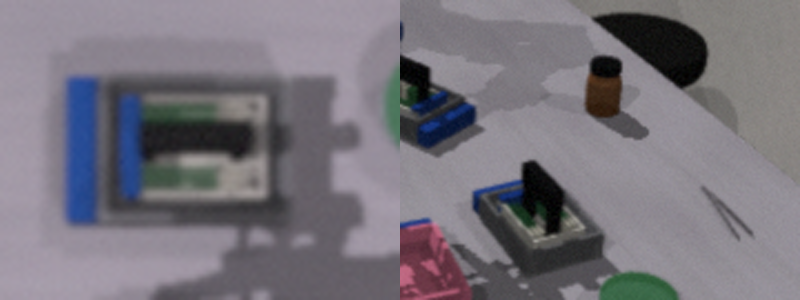

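The caddy sits level in its dock, with its blue end (top crop 130,147) next to the dock's blue block (82,150). The block top reads z = 0.043 and the handle 0.0924, both the same as before. The other caddy hasn't moved, so I'm handing in.

```bash
python3 -c "
from h import *
print(finish_job())"
```

```text
the job is handed in; nothing more can be done
None
```

The reversed caddy, in the dock on the robot's right, is back in its dock with its blue end next to the dock's blue end. I lifted it about 100 mm by the handle, turned it half a turn, lowered it and let go. The job was handed in at about 12 s of the 42 s allowed.

**Seating:** The wrist force showed the weight come off at TCP z = 0.0634 m, against 0.0637 m when I first gripped it. The blue block top (z = 0.043) and the handle (z = 0.092) read the same heights as before the lift.

**Position:** The caddy sits about 2–3 mm off the dock centre, towards the dock's blue end, which is within the 4 mm play.

**Other checks:** The other caddy's handle is within 1 mm of where it started, and the gripper is well clear. In the last picture, one colour measurement of the other dock's blue block gave a distorted outline. Its median position was within 3 mm of before, so I put this down to stray pixels and did not look further. No other check failed or disagreed.

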